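# Sweep scrap packages off the unloading plate into the scrap pan

## Robot

A 7-joint arm with a two-finger parallel gripper is mounted at the origin on the work surface. World frame = base frame: x ahead of the robot, y to its left, z up, the work surface at z = 0. Lengths are in m, angles in rad, forces in N, time in s.
With the tool pointing down it reaches from about 0.425 to 0.925 m from the base axis. Payload 6.8 kg.
Tool frame: the origin (TCP) lies on the front face of the gripper's body, between the roots of the fingers; the fingertips stand 73 mm ahead of it and the grasp point (between the pads) lies 54 mm ahead of it (env.nose_length is the distance from the TCP to the fingertips, in m); z points along the fingers, y is the line along which they close (so a half turn about z gives the same grasp; the last joint's range is limited). The gripper opens to 85 mm and grips with 20 to 120 N. Pads are 22 mm wide; open, the fingers measure 114 mm over their backs; the gripper's body (76 mm by 85 mm) begins 54 mm behind the grasp point. The pads swing forward as they close: fully open they stand 13 mm farther back than shut.
Start: joints at [1.121, 0.477, 0.022, 1.555, -0.011, 1.109, -0.083], TCP at [0.226, -0.636, 0.304] pointing down, gripper open.
Joint ranges: [-2.96, 2.96], [-0.34, 2.1], [-1.41, 1.46], [0.24, 2.44], [-1.37, 4.51], [0.17, 1.92], [-2.96, 2.96]. Speed limits (rad/s): [2.39, 2.39, 3.14, 3.14, 3.14, 3.14, 3.14].

## Interface

Orientations are given as a unit quaternion [w, x, y, z].
In Python, from cell import env, kin, camera, calibration, job gives the robot as it stands. The module is installed in compiled form; this text tells all that it offers. Calls block until the motion is done:
- env.reach(position, orientation): joint-space move of the TCP to a pose.
- env.movel(position, velocity=0.15, rot=None, stop_force=None): straight line of the TCP; rot=None keeps the orientation; velocity is the mean speed in m/s. With stop_force (N) it stops when the force on the tool has changed by that much, and returns True; else False.
- env.goto_joints(angles): joint-space move.
- env.grip(opening, f_grip=None): finger opening in m; f_grip is the grip in N (None keeps the last); returns when the fingers have stopped.
- env.dwell(seconds).
- kin.inverse_kinematics(position, orientation): joint angles nearest the present ones, or None.
- env.get_state(): the state.
- camera(name): name is "side" or "top"; returns (picture, depth): 384x512x3 uint8, blue, green, red; 384x512 float32, m along the optical axis (not along the pixel's ray), 0 where there is no reading.
- calibration(name): a dict with "fx", "fy", "cx", "cy" (pixels), "k1" (the pictures are not rectified: a ray, as slopes to the right and down, at radius r is drawn at 1 + k1 r^2 times it, then the intrinsics apply), "rvec" (rotation vector, rad) and "tvec" (3), from world to camera coordinates, as OpenCV has them. Camera axes: x right, y down, z forward; pixel columns grow to the right and rows downward; lengths in m; the calibration is good to about 2 mm. A picture is of the moment at which its call begins. calibration takes no time and is no camera call.
A pose or a line that the arm cannot do raises env.PlanningError and nothing moves.
- job.job_done(): hands the job in; it is judged then, once.
The state is a dict: "time": time; "qpos": joint angles; "joint_velocities": joint speeds; "joint_torque": joint torques, N m; "tcp_pos": TCP position; "orientation": TCP orientation; "force": force on the tool from outside, world axes, zero at the start; "torque": the same for the moment, N m; "opening": finger opening in m; "gripper_force": force on a finger pad.
Only numpy, scipy, OpenCV 4.12 (cv2) and the standard library are available. Lean on these libraries where they do the work, as an engineer would, in place of code of your own. Each camera call takes 0.05 s, during which the arm holds its last target. There are 200 camera calls.

## Task

The three open square metal packages on the raised unloading plate are scrap: with closed fingertips, sweep them gently across the plate and over its open end into the black scrap pan that stands there. Do not grip any of them or pick them up. Leave the wire spool and the vial that stand among them, and everything else on the bench, where they are.

Things in the scene. Friction and masses are not known exactly. Their poses are not given: they have to be found in the camera images.
- plate: fixed plate of bare stainless sheet on feet: 240 mm along its x, 280 mm along its y, flat top 50 mm above the bench. Its long sides (x = +-0.1185) have folded-up edges 3 mm thick standing 12 mm above the top; its ends (y = +-0.14) are open, with no edge. Origin at bench level under its centre, x roughly away from the robot, y roughly to the left, z up; turned up to 0.2 rad either way
- pan: fixed empty black plastic pan, 260 mm along the plate's x, 120 mm along the plate's y, 40 mm high, 3 mm walls. It stands at either the y- or the y+ end of the plate; that end overhangs the pan's near wall by about 15 mm, leaving no gap for a package to fall through. Origin at the centre of its underside, axes parallel to the plate's
- package1: one of three identical square open-topped gold-plated metal packages (32 x 32 mm, 12 mm high, about 35 g, lidless, white substrate with dark chips inside), lying loose and flat on the plate, sliding when pushed; origin at the centre of its underside, x and y along its sides, z up
- package2: one of three identical square open-topped gold-plated metal packages (32 x 32 mm, 12 mm high, about 35 g, lidless, white substrate with dark chips inside), lying loose and flat on the plate, sliding when pushed; origin at the centre of its underside, x and y along its sides, z up
- package3: one of three identical square open-topped gold-plated metal packages (32 x 32 mm, 12 mm high, about 35 g, lidless, white substrate with dark chips inside), lying loose and flat on the plate, sliding when pushed; origin at the centre of its underside, x and y along its sides, z up
- spool: bystander: aluminium bonding-wire spool with a black disc on top, diameter 51 mm, 26 mm high, 60 g, standing loose on the plate, on its middle line near one end (the vial is near the other end; one package lies between the two, the others on either side of this middle row); origin at the centre of its underside
- vial: bystander: small clear vial with a black cap, diameter 25 mm, 50 mm high, standing on the plate, loose, 30 g; origin at the centre of its underside
- magazine: bystander: aluminium lead-frame magazine, an open-ended slotted box 240 x 75 mm, 100 mm high, standing on the bench beyond the other end of the plate, loose, 0.9 kg; origin at the centre of its underside
- tweezers: bystander: steel tweezers 140 mm long lying on the bench to the left; origin near their middle, at bench level
- chip_tray: bystander: black chip tray 100 x 100 mm, 16 mm high with the lidded parts in it, on the bench to the right; origin at the centre of its underside
- dispenser: bystander: white solvent dispenser bottle with a steel dish top, diameter 68 mm, 108 mm high, on the bench to the right; origin at the centre of its underside
- mouse: bystander: round grey positioning puck, diameter 94 mm, 36 mm high, on the bench to the left; origin at the centre of its underside

How it is judged:
At the end, for the whole second after the job is handed in: All three packages lie at rest inside the scrap pan (their centres within its walls and below its rim, 40 mm above the bench), and the spool, the vial and every other bystander are within 10 mm of where they started (x of package1 in the frame of pan between -0.13 and 0.13 m and y of package1 in the frame of pan between -0.06 and 0.06 m and height (world z) of each of package1, package2, package3 below 0.04 m and linear speed of each of package1, package2, package3 below 0.02 m/s and x of package2 in the frame of pan between -0.13 and 0.13 m and y of package2 in the frame of pan between -0.06 and 0.06 m and x of package3 in the frame of pan between -0.13 and 0.13 m and y of package3 in the frame of pan between -0.06 and 0.06 m and distance of each of spool, vial, magazine, tweezers, chip_tray, dispenser, mouse from where it was at the start of the episode below 0.01 m); the robot touches nothing.
It fails at once if a package is picked up: its underside's centre rises more than 15 mm above the plate's surface (height (world z) of any of package1, package2, package3 above 0.065 m).
It fails at once if a package is gripped or pressed hard: the fingers bear on it with over 30 N (contact force between the fingers and package1 above 30 N or contact force between the fingers and package2 above 30 N or contact force between the fingers and package3 above 30 N).
It fails at once if the spool, the vial or another bystander is shifted by more than 10 mm (distance of any of spool, vial, magazine, tweezers, chip_tray, dispenser, mouse from where it was at the start of the episode above 0.01 m).
It fails at once if the spool or the vial is tipped by more than about 20 degrees (angle between any of spool, vial's own z axis and vertical above 0.35 rad).
It also fails if it takes over 72 s, if anything falls off the work surface, if the arm or the gripper's body presses on something with over 40 N, if the wrist force passes 120 N, or if a joint passes its speed limit or range.

## Working session

There is one attempt and no reset: what is moved stays moved. The work goes in short steps, each a Python script; the robot and the scene stay as the last script left them, time stands still between calls to the robot, and variables do not carry over. Pictures are saved under pics/ and viewed, at most 10 in all, crops included, and the job is handed in when it is done.

```bash
mkdir -p pics
cat > h.py <<'E'
import numpy as np, cv2
from cell import env, kin, camera, calibration, job
def cal(n):
    c=calibration(n); R=cv2.Rodrigues(np.array(c["rvec"],float))[0]; t=np.array(c["tvec"],float).ravel()
    return c,R,t
def ray(n,u,v):
    c,R,t=cal(n); xd=(u-c["cx"])/c["fx"]; yd=(v-c["cy"])/c["fy"]
    x,y=xd,yd
    for _ in range(30):
        k=1+c["k1"]*(x*x+y*y); x,y=xd/k,yd/k
    return -R.T@t, R.T@np.array([x,y,1.]),R,t,np.array([x,y,1.])
def atz(n,u,v,z):
    o,d,*_=ray(n,u,v); return o+d*(z-o[2])/d[2]
def atd(n,u,v,dep):
    o,d,R,t,p=ray(n,u,v); return o+d*dep
def proj(n,P):
    c,R,t=cal(n); q=R@np.array(P,float)+t; x,y=q[0]/q[2],q[1]/q[2]; k=1+c["k1"]*(x*x+y*y)
    return c["fx"]*x*k+c["cx"],c["fy"]*y*k+c["cy"]
E
python3 - <<'E'
from h import *
for n in("top","side"):
    p,d=camera(n); cv2.imwrite(f"pics/{n}0.png",p); np.save(f"{n}0.npy",d)
    c,R,t=cal(n); print(n,c,(-R.T@t).round(3))
s=env.get_state(); print(s["time"],s["tcp_pos"],s["orientation"],s["opening"],env.nose_length)
E
```

```text
top {'fx': 350.89821934491033, 'fy': 350.89821934491033, 'cx': 252.20432405989087, 'cy': 181.25212915777595, 'k1': -0.0690334422279979, 'rvec': array([ 2.13491223, -2.12429335,  0.21512458]), 'tvec': array([0.00366153, 0.52664586, 1.22401938])} [0.29  0.024 1.3  ]
side {'fx': 468.7101372754169, 'fy': 468.7101372754169, 'cx': 254.31009900084692, 'cy': 192.00724225920922, 'k1': 0.004359955733443634, 'rvec': array([ 0.5587474 , -2.49075277,  1.41819383]), 'tvec': array([0.45513989, 0.17967091, 1.39253136])} [-0.067  1.193  0.866]
0.1 [ 0.22611363 -0.63557174  0.30302356] [-8.00501268e-04  9.85427242e-01  1.70095467e-01 -2.03865398e-04] 0.0853784081805634 0.0726
```

View pics/top0.png

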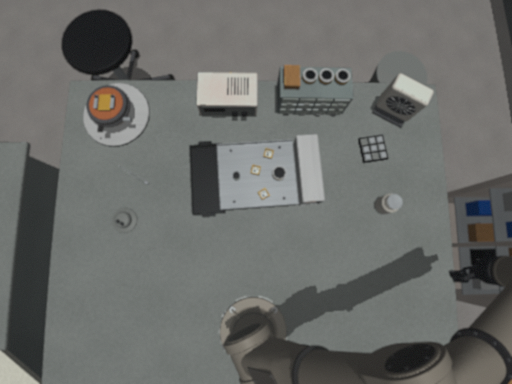

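View pics/side0.png

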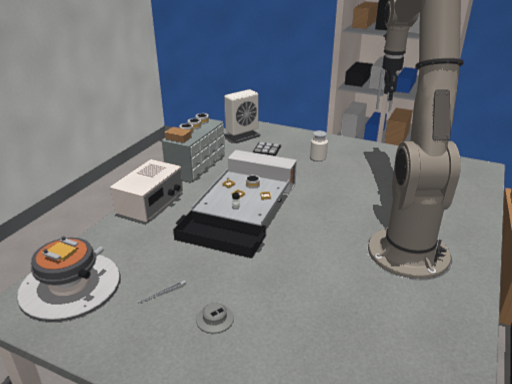

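The pan is at the plate's y+ end (top view, left, about (204,180)). The packages are at about (268,154), (256,170) and (264,194), the vial at (237,175) and the spool at (279,173). I'll enlarge this area next.

Run:
```python
from h import *
p=cv2.imread("pics/top0.png"); c=p[128:222,184:330]
cv2.imwrite("pics/top0c.png",cv2.resize(c,None,fx=5.4,fy=5.4,interpolation=cv2.INTER_CUBIC))
p=cv2.imread("pics/side0.png"); c=p[145:255,170:305]
cv2.imwrite("pics/side0c.png",cv2.resize(c,None,fx=5.4,fy=5.4,interpolation=cv2.INTER_CUBIC))
```

```text
(no output)
```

View pics/top0c.png

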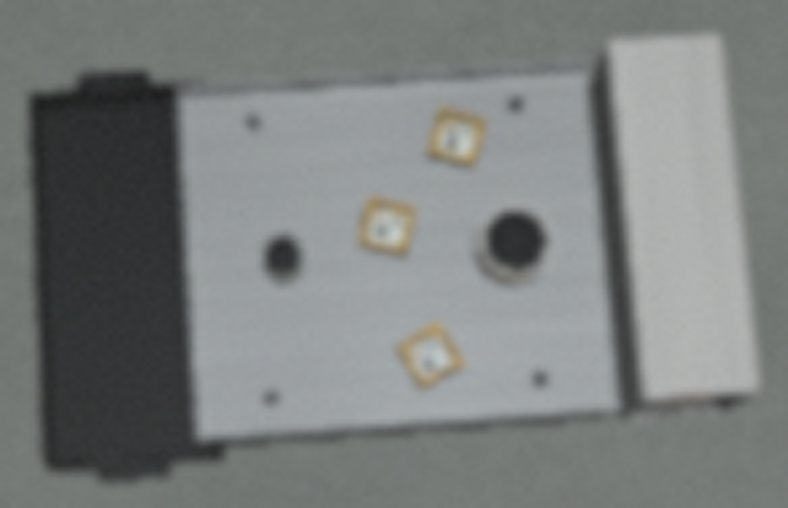

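View pics/side0c.png

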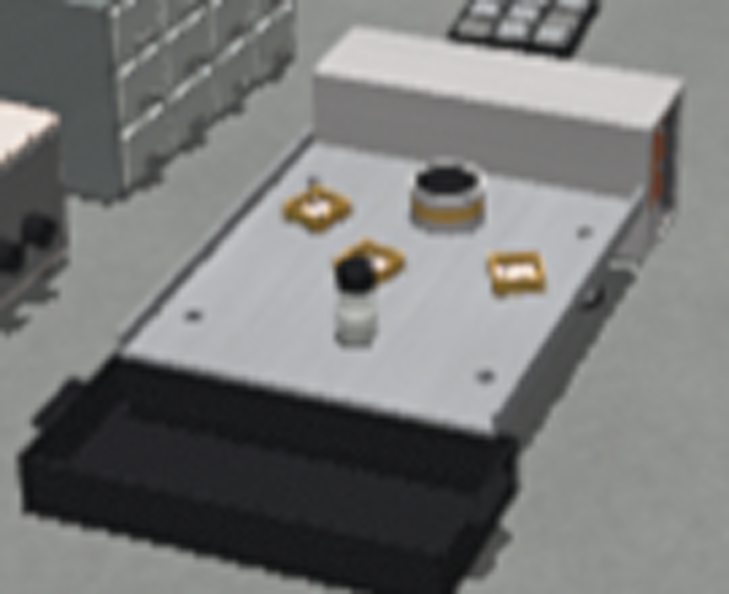

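The crops confirm the layout. In the top crop the package tops are at (457,137), (387,227) and (431,355), the cap at (283,257) and the spool disc at (515,240). Now I'll measure these and check them.

```bash
cat > m.py <<'E'
from h import *
f=lambda x,y:(184+(x+.5)/5.4-.5,128+(y+.5)/5.4-.5)
d=np.load("top0.npy")
pts=dict(A=(178,95,.05),B=(196,440,.05),C=(590,72,.062),D=(622,410,.062),E=(178,86,.062),F=(196,440,.062),p1=(457,137,.062),p2=(387,227,.062),p3=(431,355,.062),vial=(283,257,.1),spool=(515,240,.076),magTL=(608,40,.1),magBL=(643,402,.1),h1=(253,122,.05),h2=(515,104,.05),h3=(271,398,.05),h4=(540,379,.05),panTL=(33,95,.04),panBL=(47,468,.04))
W={}
for k,(x,y,z) in pts.items():
    u,v=f(x,y); W[k]=atz("top",u,v,z); q=atd("top",u,v,d[int(round(v)),int(round(u))])
    print(k,W[k].round(4),"depth pt",q.round(4))
E
python3 m.py
python3 - <<'E'
from h import *
# side view check
f=lambda x,y:(170+(x+.5)/5.4-.5,145+(y+.5)/5.4-.5)
for k,(x,y,z) in dict(p1=(317,205,.060),p3=(516,270,.060),spool=(447,182,.076),vialtop=(355,262,.1),vialbase=(356,342,.05),E=(122,352,.05),F=(492,430,.05)).items(): print(k,atz("side",*f(x,y),z).round(4))
E
```

```text
A [0.6615 0.1387 0.05  ] depth pt [0.6593 0.138  0.0572]
B [0.4246 0.1214 0.05  ] depth pt [4.300e-01 1.253e-01 3.000e-04]
C [ 0.6765 -0.1428  0.062 ] depth pt [ 0.6967 -0.1515 -0.0027]
D [ 0.4446 -0.1597  0.062 ] depth pt [ 0.4517 -0.1682  0.0052]
E [0.6642 0.1377 0.062 ] depth pt [0.6647 0.1379 0.0605]
F [0.4233 0.1204 0.062 ] depth pt [4.300e-01 1.253e-01 3.000e-04]
p1 [ 0.6298 -0.0517  0.062 ] depth pt [ 0.6318 -0.0521  0.0548]
p2 [ 0.5671 -0.0044  0.062 ] depth pt [ 0.5685 -0.0046  0.0555]
p3 [ 0.4806 -0.0337  0.062 ] depth pt [ 0.4822 -0.0342  0.0516]
vial [0.5382 0.0637 0.1   ] depth pt [0.5382 0.0637 0.1003]
spool [ 0.5557 -0.0889  0.076 ] depth pt [ 0.5559 -0.089   0.0753]
magTL [ 0.6869 -0.1502  0.1   ] depth pt [ 0.7222 -0.1656 -0.0068]
magBL [ 0.445  -0.1677  0.1   ] depth pt [ 0.4464 -0.1694  0.0896]
h1 [0.6426 0.087  0.05  ] depth pt [0.6423 0.0869 0.0513]
h2 [ 0.6568 -0.0924  0.05  ] depth pt [ 0.6553 -0.0919  0.0552]
h3 [0.4529 0.0721 0.05  ] depth pt [0.4529 0.0721 0.0502]
h4 [ 0.4666 -0.107   0.05  ] depth pt [ 0.4664 -0.1068  0.0519]
panTL [0.6638 0.2398 0.04  ] depth pt [0.6629 0.2393 0.0432]
panBL [0.4063 0.221  0.04  ] depth pt [0.4068 0.2218 0.0348]
p1 [ 0.6301 -0.0544  0.06  ]
p3 [ 0.4799 -0.0344  0.06  ]
spool [ 0.5546 -0.0917  0.076 ]
vialtop [0.5428 0.0585 0.1   ]
vialbase [0.5389 0.0673 0.05  ]
E [0.66   0.1361 0.05  ]
F [0.4265 0.1169 0.05  ]
```

The measurements agree with each other: plate centre (0.5547, -0.0101), yaw about 0.077, and the end 0.1405 m from the centre. In plate coordinates p1 is (.072,-.047), p2 (.013,.005), p3 (-.076,-.018), vial (-.011,.075) and spool (-.005,-.079).

Plan:
1. Sweep p1 straight along +y.
2. Push p2 towards +x, clear of the vial's lane, then along +y.
3. Sweep p3 straight along +y.

I'll start by lowering the closed fingers behind p1 and looking.

```bash
cat >> h.py <<'E'
YAW=.077; C0=np.array([.5547,-.0101]); ex=np.array([np.cos(YAW),np.sin(YAW)]); ey=np.array([-ex[1],ex[0]])
def tcp(x,y,tip): return np.array([*(C0+x*ex+y*ey),tip+env.nose_length])
def plate(P): d=np.asarray(P)[:2]-C0; return np.array([d@ex,d@ey])
def quat(phi): a=(phi+np.pi/2)/2; return np.array([0,np.cos(a),np.sin(a),0])
def go(x,y,tip,v=.15,stop=None): return env.movel(tcp(x,y,tip),velocity=v,stop_force=stop)
def gold(n):
    p,_=camera(n); hsv=cv2.cvtColor(p,cv2.COLOR_BGR2HSV)
    return p,hsv
def look(name):
    T,S=camera("top")[0],camera("side")[0]
    a=cv2.resize(T[128:222,184:330],None,fx=4.6,fy=4.6,interpolation=cv2.INTER_CUBIC)[:, :400*2]
    b=cv2.resize(S[130:255,160:315],None,fx=4.6,fy=4.6,interpolation=cv2.INTER_CUBIC)
    s=min(1,400/a.shape[1]); 
    a=cv2.resize(T[128:222,184:330],(400,258),interpolation=cv2.INTER_CUBIC); b=cv2.resize(S[130:255,160:315],(400,323),interpolation=cv2.INTER_CUBIC)
    im=np.zeros((323,800,3),np.uint8); im[:258,:400]=a; im[:,400:]=b; cv2.imwrite(f"pics/{name}.png",im)
E
python3 - <<'E'
from h import *
q0=np.array(env.get_state()["qpos"]); best=None
for phi in (YAW,YAW+np.pi,YAW-np.pi):
    j=kin.inverse_kinematics(tcp(.0717,-.094,.2),quat(phi))
    if j is not None: print(phi,np.round(j,2)); 
    if j is not None and (best is None or abs(np.array(j)-q0).max()<best[0]): best=(abs(np.array(j)-q0).max(),phi)
phi=best[1]; print("phi",phi); open("phi","w").write(str(phi))
env.grip(0.0,20)
env.reach(tcp(.0717,-.094,.2),quat(phi))
go(.0717,-.094,.0545,.12,10)
s=env.get_state(); print(s["time"],s["tcp_pos"],s["force"],s["opening"],np.round(s["qpos"],2)); look("l1")
E
```

```text
0.077 [ 0.45  0.51 -0.55  1.64  0.29  1.07 -0.1 ]
3.218592653589793 [-0.71  0.82  1.27  1.72 -0.83  1.25 -2.29]
-3.064592653589793 [-0.71  0.82  1.27  1.72 -0.83  1.25 -2.29]
phi 0.077
4.6333 [ 0.63401131 -0.09829904  0.12801008] [-0.56474227  0.09985186  1.03153582] -4.560995503153735e-05 [ 0.4   0.67 -0.48  1.74  0.4   0.83 -0.19]
```

View pics/l1.png

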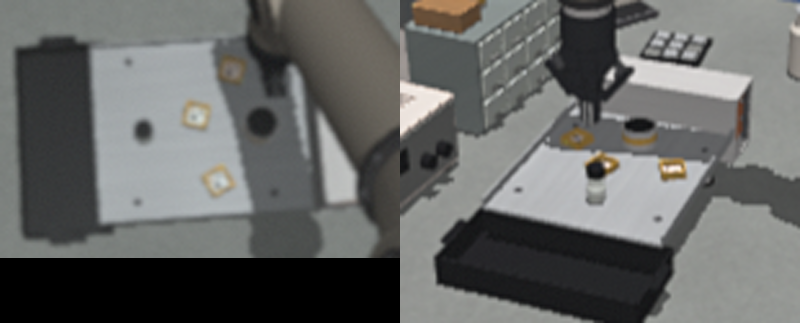

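The side view (right half) shows the closed fingers standing behind package1 at about (590,115), well away from the spool at (640,130). Only the linkage is wide, and it is high up. I'll push p1 halfway and check its lateral drift numerically.

```bash
cat >> h.py <<'E'
def blobs(n):
    p,_=camera(n); hsv=cv2.cvtColor(p,cv2.COLOR_BGR2HSV); m=cv2.inRange(hsv,(8,70,60),(32,255,255))
    m=cv2.dilate(m,np.ones((2,2))); N,l,st,c=cv2.connectedComponentsWithStats(m); out=[]
    for i in range(1,N):
        if st[i,4]<12: continue
        x,y,w,h=st[i,:4]; q=plate(atz(n,x+w/2-.5,y+h/2-.5,.060))
        if abs(q[0])<.13 and -.14<q[1]<.27: out.append((*q.round(4),int(st[i,4])))
    return out
E
python3 - <<'E'
from h import *
print(blobs("top"),blobs("side"))
print(go(.0717,.03,.054,.06,10)); print(blobs("top"),blobs("side")); s=env.get_state(); print(s["time"],plate(s["tcp_pos"]),s["force"])
E
```

```text
[(np.float64(0.072), np.float64(-0.0484), 60)] [(np.float64(0.0684), np.float64(-0.0441), 100), (np.float64(-0.0127), np.float64(-0.0709), 51), (np.float64(0.0096), np.float64(0.0064), 74), (np.float64(-0.0796), np.float64(-0.0133), 95)]
False
[(np.float64(0.0759), np.float64(0.0631), 17), (np.float64(0.0584), np.float64(0.0551), 32), (np.float64(0.0229), np.float64(0.003), 24), (np.float64(-0.0684), np.float64(-0.0135), 25)] [(np.float64(-0.0111), np.float64(-0.0703), 46), (np.float64(0.0084), np.float64(0.0094), 69), (np.float64(-0.0807), np.float64(-0.0103), 96), (np.float64(0.0607), np.float64(0.0634), 111)]
7.15 [0.07166457 0.02982502] [-0.00674835  0.11792424 -0.20954696]
```

p1 has drifted about 8 mm towards -x. I'll re-centre behind it and push on over the edge.

Run:
```python
from h import *
go(.0717,.018,.054,.1); go(.062,.018,.054,.1); print(go(.062,.085,.054,.06,10)); print(blobs("side"))
s=env.get_state(); print(s["time"],plate(s["tcp_pos"]),s["force"])
```

```text
False
[(np.float64(-0.0111), np.float64(-0.0703), 46), (np.float64(0.0096), np.float64(0.0064), 72), (np.float64(-0.0807), np.float64(-0.0103), 86), (np.float64(0.0613), np.float64(0.1192), 118)]
8.9833 [0.06202371 0.08437901] [ 0.38932067 -0.1148449  -0.46195137]
```

Run:
```python
from h import *
print(go(.062,.15,.054,.06,10)); env.dwell(.3); s=env.get_state(); print(s["time"],plate(s["tcp_pos"]),s["force"])
go(.062,.14,.1,.12)
look("l2")
```

```text
False
10.5167 [0.06204022 0.14975607] [ 0.51031792 -0.57263804  0.16885054]
```

View pics/l2.png

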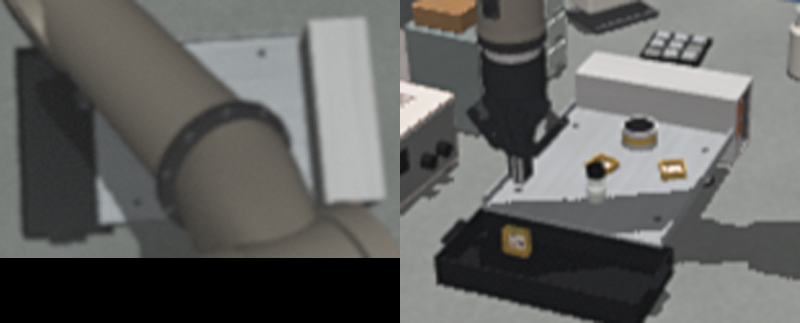

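p1 lies in the pan at side view (515,242), leaning against the near wall; vial, spool, p2 and p3 have not moved. Next is p2: push it towards +x in steps, measuring each time.

Run:
```python
from h import *
go(.062,.14,.15,.2); print(blobs("side"))
go(-.037,.004,.15,.2); go(-.037,.004,.054,.12,10)
print(go(.003,.004,.054,.06,10),blobs("side"))
s=env.get_state(); print(s["time"],plate(s["tcp_pos"]),s["force"]); look("l3")
```

```text
[(np.float64(-0.0111), np.float64(-0.0703), 46), (np.float64(0.0096), np.float64(0.0064), 72), (np.float64(-0.0807), np.float64(-0.0103), 85), (np.float64(0.0363), np.float64(0.2061), 139)]
False [(np.float64(-0.0159), np.float64(-0.0721), 37), (np.float64(0.0303), np.float64(0.0177), 67), (np.float64(-0.0807), np.float64(-0.0103), 96), (np.float64(0.0375), np.float64(0.2037), 150)]
14.4167 [0.00261451 0.00403999] [ 0.41599371 -0.25565158  0.83281544]
```

View pics/l3.png

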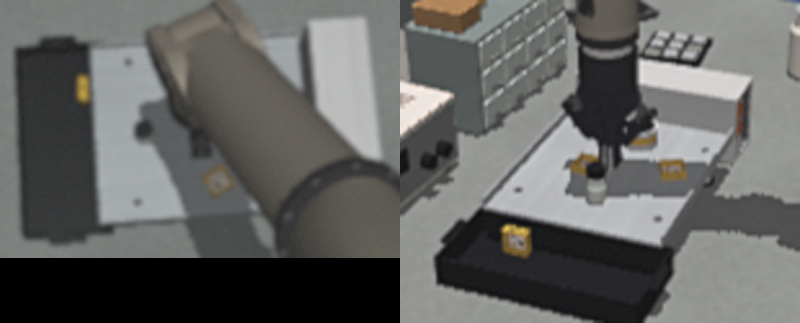

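p2 (side view (585,163)) has moved to about x .033, y .013 and is clear of the vial. p1 stands on edge in the pan, well below the rim. I'll push p2 a bit farther, centred on it.

Run:
```python
from h import *
go(-.008,.004,.054,.1); go(-.008,.013,.054,.1); print(go(.013,.013,.054,.06,10),blobs("side"))
go(-.02,.0,.054,.1); go(-.02,-.01,.15,.2); 
go(-.03,-.06,.3,.3); print("top",blobs("top")); print(blobs("side")); s=env.get_state(); print(s["time"],s["tcp_pos"]); look("l4")
```

```text
False [(np.float64(-0.0127), np.float64(-0.0709), 44), (np.float64(0.0426), np.float64(0.0188), 78), (np.float64(-0.0807), np.float64(-0.0103), 95), (np.float64(0.0375), np.float64(0.2037), 150)]
top [(np.float64(0.0577), np.float64(0.1518), 76), (np.float64(0.0421), np.float64(0.0107), 33)]
[(np.float64(-0.0111), np.float64(-0.0703), 46), (np.float64(0.0377), np.float64(0.0134), 79), (np.float64(-0.0796), np.float64(-0.0133), 98), (np.float64(0.0375), np.float64(0.2037), 150)]
17.4917 [ 0.52857231 -0.07171785  0.37040815]
```

View pics/l4.png

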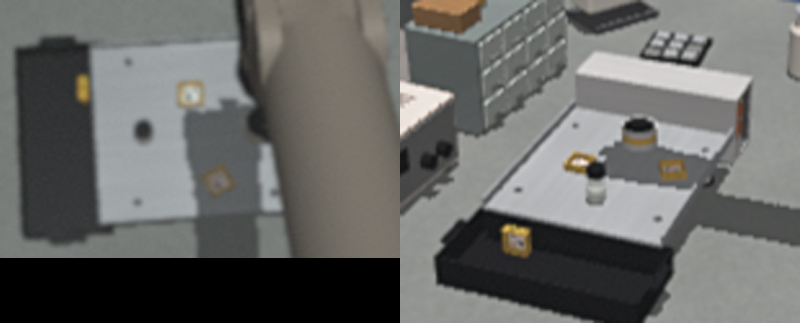

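p2 is at plate (.042,.011), now square to the plate, with about 23 mm to the vial (top view (190,94)). I'll come down behind it and push it along +y.

Run:
```python
from h import *
go(.042,-.034,.15,.3); go(.042,-.034,.054,.12,10)
for y in (.035,.06):
    print(go(.042,y,.054,.06,10),blobs("side"))
s=env.get_state(); print(s["time"],plate(s["tcp_pos"]),s["force"])
```

```text
False [(np.float64(-0.0111), np.float64(-0.0703), 47), (np.float64(-0.0822), np.float64(-0.0109), 92), (np.float64(0.0371), np.float64(0.0679), 113), (np.float64(0.0375), np.float64(0.2037), 150)]
False [(np.float64(-0.0111), np.float64(-0.0703), 47), (np.float64(-0.0807), np.float64(-0.0103), 90), (np.float64(0.0378), np.float64(0.0976), 110), (np.float64(0.0375), np.float64(0.2037), 150)]
21.2167 [0.04199348 0.05992727] [ 0.40340014 -0.03605552 -0.38592966]
```

p2 is tracking straight. Because p1 stands on edge in the pan at x about .065, I want p2 to land beside it rather than on it. First I'll measure how low the gripper's wide linkage sits compared with the vial cap.

Run:
```python
from h import *
_,d=camera("side"); b={}
for v in range(100,240):
    for u in range(170,300):
        if d[v,u]<=0: continue
        P=atd("side",u,v,d[v,u]); q=plate(P)
        if abs(q[1]-.06)<.05 and abs(q[0]-.042)<.075 and P[2]>.066:
            k=int(np.floor((q[0]-.042)/.01)); b.setdefault(k,[]).append((P[2],q[1]))
for k in sorted(b): z=np.array(b[k]); g=np.sort(z[:,0]); print(k*10,len(g),"z",g[:3].round(3),"y",z[:,1].min().round(3),z[:,1].max().round(3))
# vial position check
z=[(plate(atd("side",u,v,d[v,u]))) for v in range(150,240) for u in range(200,300) if d[v,u]>0 and .07<atd("side",u,v,d[v,u])[2]<.098 and np.hypot(*(plate(atd("side",u,v,d[v,u]))-[-.011,.075]))<.02]
print(len(z),np.mean(z,0),np.min(z,0),np.max(z,0))
```

```text
Traceback (most recent call last):
  File "h.py", line 15, in atd
    o,d,R,t,p=ray(n,u,v); return o+d*dep
              ~~~^^^^^^^
  File "h.py", line 7, in ray
    c,R,t=cal(n); xd=(u-c["cx"])/c["fx"]; yd=(v-c["cy"])/c["fy"]
          ~~~^^^
  File "h.py", line 4, in cal
    c=calibration(n); R=cv2.Rodrigues(np.array(c["rvec"],float))[0]; t=np.array(c["tvec"],float).ravel()
ValueError: time passes only in moves, steps and waits
```

```bash
sed -i 's/^def cal(n):/import functools\n@functools.lru_cache\ndef cal(n):/' h.py
python3 - <<'E'
from h import *
_,d=camera("side"); b={}; vz=[]
for v in range(100,240):
    for u in range(170,300):
        if d[v,u]<=0: continue
        P=atd("side",u,v,d[v,u]); q=plate(P)
        if .07<P[2]<.098 and np.hypot(*(q-[-.011,.075]))<.02: vz.append(q)
        elif abs(q[1]-.06)<.05 and abs(q[0]-.042)<.075 and P[2]>.066: b.setdefault(int(np.floor((q[0]-.042)/.01)),[]).append(P[2])
for k in sorted(b): g=np.sort(b[k]); print(k*10,len(g),"z",g[:3].round(3))
print(len(vz),np.min(vz,0),np.max(vz,0)); print(env.get_state()["time"])
E
```

```text
-80 23 z [0.383 0.386 0.387]
-70 70 z [0.069 0.069 0.07 ]
-60 119 z [0.066 0.066 0.066]
-50 187 z [0.066 0.068 0.098]
-40 456 z [0.099 0.103 0.103]
-30 351 z [0.069 0.1   0.101]
-20 373 z [0.066 0.068 0.069]
-10 271 z [0.066 0.067 0.068]
0 240 z [0.066 0.068 0.07 ]
10 157 z [0.068 0.069 0.073]
20 116 z [0.099 0.1   0.103]
30 66 z [0.102 0.103 0.11 ]
40 37 z [0.114 0.12  0.123]
50 21 z [0.125 0.133 0.133]
60 1 z [0.137]
55 [-0.02084723  0.06290395] [0.00160207 0.08904197]
21.3167
```

The linkage sits at z ≥ .11 above the vial's edge in this lane (cap top .10), but it drops to about .10 nearer the finger. I'll therefore stay in this lane and keep going straight.

Run:
```python
from h import *
print(go(.043,.15,.054,.06,10)); env.dwell(.3); s=env.get_state(); print(s["time"],plate(s["tcp_pos"]),s["force"])
go(.043,.15,.15,.2); go(-.078,-.065,.3,.3); look("l5"); print(blobs("side"))
```

```text
False
23.2667 [0.0430238  0.14984682] [-0.84721839 -0.09084189  0.03062134]
[(np.float64(-0.0111), np.float64(-0.0703), 46), (np.float64(-0.0807), np.float64(-0.0103), 96), (np.float64(0.0307), np.float64(0.2376), 157), (np.float64(-0.0275), np.float64(0.2293), 164)]
```

View pics/l5.png

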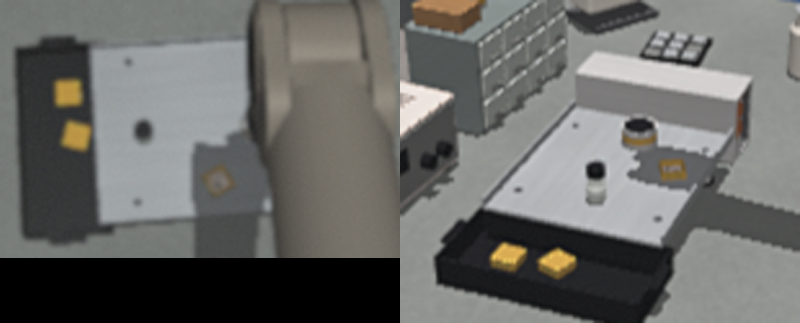

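p1 and p2 both lie flat in the pan (top view (68,93) and (75,135)); the vial and spool have not moved. Now p3.

Run:
```python
from h import *
go(-.0765,-.064,.15,.3); go(-.0765,-.064,.054,.12,10)
for y in (-.02,.015):
    print(go(-.0765,y,.054,.06,10),[b for b in blobs("side") if b[0]<-.03 and b[1]<.2])
print(blobs("top")); s=env.get_state(); print(s["time"],plate(s["tcp_pos"]),s["force"])
```

```text
False [(np.float64(-0.0728), np.float64(0.0164), 107)]
False [(np.float64(-0.0659), np.float64(0.0488), 113)]
[(np.float64(0.0534), np.float64(0.1702), 141), (np.float64(-0.0048), np.float64(0.1623), 140), (np.float64(-0.0671), np.float64(0.0564), 13)]
28.525 [-0.07651337  0.01458701] [ 1.07360933 -0.05316515  0.0608985 ]
```

p3 has drifted about 12 mm towards +x (x about -.063). I'll back off, re-centre behind it, and push in steps.

Run:
```python
from h import *
go(-.0765,.0,.054,.1); go(-.060,.0,.054,.1)
for y in (.03,.05,.07):
    print(go(-.060,y,.054,.06,10),[b for b in blobs("side") if b[0]<-.03 and b[1]<.2],blobs("top")[2:])
s=env.get_state(); print(s["time"],plate(s["tcp_pos"]),s["force"])
```

```text
False [(np.float64(-0.0693), np.float64(0.0668), 121)] []
False [(np.float64(-0.0727), np.float64(0.0844), 113)] [(np.float64(-0.0719), np.float64(0.0907), 16)]
False [(np.float64(-0.0731), np.float64(0.1028), 114)] []
31.0583 [-0.06005558  0.06983377] [0.35512355 0.17349801 0.29755566]
```

Run:
```python
from h import *
print(go(-.068,.15,.054,.06,10)); env.dwell(.3); s=env.get_state(); print(s["time"],plate(s["tcp_pos"]),s["force"])
go(-.068,.15,.15,.2); go(-.05,-.05,.3,.3); look("l6"); print(blobs("side"),blobs("top"))
```

```text
False
32.85 [-0.0679654   0.14982315] [ 0.24658718  0.39492202 -0.68191427]
[(np.float64(-0.0111), np.float64(-0.0703), 46), (np.float64(0.0319), np.float64(0.2353), 159), (np.float64(-0.0275), np.float64(0.2293), 164), (np.float64(-0.1131), np.float64(0.205), 149)] [(np.float64(0.0552), np.float64(0.1701), 140), (np.float64(-0.0048), np.float64(0.1623), 139), (np.float64(-0.0963), np.float64(0.1529), 75)]
```

View pics/l6.png

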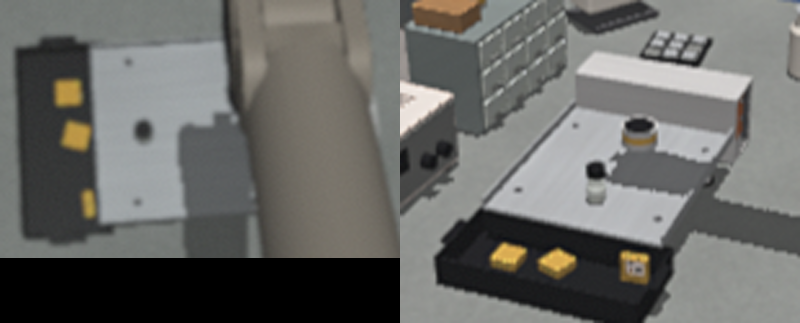

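p3 stands on edge inside the pan (side view (635,266)), at rest below the rim like p1 did, and p1 and p2 lie flat. The vial, spool and magazine have not moved, and the arm is clear, so I'm handing in.

Run:
```python
from h import *
env.dwell(.5); print(job.job_done())
```

```text
the job is handed in; nothing more can be done
None
```

All three packages were swept into the scrap pan without being gripped, and the job is handed in at about 35 s. Two lie flat and the third stands on edge below the rim, and the spool and vial look unmoved in the last pictures; no verdict came back.

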